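# Close a customer's jar, ring for them and point it out

### The arm

A 7-joint arm with a two-finger parallel gripper is mounted at the origin on a cart in front of the work surface, level with it; the furniture and walls round the work are solid. World frame = base frame: x ahead of the robot, y to its left, z up, the work surface at z = 0. Lengths are in m, angles in rad, forces in N, time in s.
With the tool pointing down it reaches from about 0.425 to 0.975 m from the base axis. Payload 16.7 kg.
Tool frame: the origin (TCP) lies between the finger pads, 19 mm behind the fingertips; this is the grasp point; z points along the fingers, y is the line along which they close (so a half turn about z gives the same grasp; the last joint's range is limited). The gripper opens to 85 mm and grips with 20 to 120 N. Pads are 22 mm wide; open, the fingers measure 114 mm over their backs; the gripper's body (76 mm by 85 mm) begins 54 mm behind the grasp point. The pads swing forward as they close: fully open they stand 13 mm farther back than shut.
Start: joints at [-0.149, 0.426, 0.074, 1.606, -0.034, 1.111, -0.067], TCP at [0.675, -0, 0.25] pointing down, gripper open.
Joint ranges: [-2.85, 2.85], [-0.5, 2.14], [-1.23, 1.37], [0.21, 2.46], [-1.02, 4.16], [0.16, 2.05], [-2.73, 2.73]. Speed limits (rad/s): [1.89, 1.89, 2.39, 2.39, 3.01, 3.01, 3.01].

### API

Orientations are given as a unit quaternion [w, x, y, z].
In Python, from cell import robot, vision, workorder gives the robot as it stands. The module is installed in compiled form; this text tells all that it offers.
- The arm moves only by the shell command python3 -m pendant 'ROWS' [FORCE]. ROWS is JSON, a list of rows, each an object of numbers: "hand": the opening, from -1 (shut) to 1 (fully open); "x", "y", "z": the shift along the tool's x, y, z in mm; "spin": the turn about the tool's z in degrees. In form: [{"hand": .., "x": .., "y": .., "z": .., "spin": ..}, ...]. A call has exactly 8 rows; each row shifts and turns the commanded pose from where the row before left it, along the tool's axes as they then stand; what a row does not reach is not made up. A row lasts 1/8 s, in which the tool goes at most 62.5 mm and 10.7 degrees, less where a joint would pass 70% of its speed; a pose out of reach is approached as far as the arm can. A call is refused whole if a number of a shift passes 62.5 or a number of a turn 10.7, either way. A call with a gripper value outside its range is refused whole. The fingers move at their own pace and stop on an object; FORCE is the grip in N (left out, the last holds). Time passes only in rows, so rows that do not move let the fingers close, or fill a call up. It gives the time, the measured TCP pose, the force, the opening and the grip force at its end, in the units of the state.
- robot.sense(): the state, without advancing time (a new reading comes with each control period).
- vision.get_image(name): name is "scene" or "side" or "wrist"; returns the picture (420x560x3 uint8, red, green, blue); there is no depth.
- vision.camera_params(name): a dict with "fx", "fy", "cx", "cy" (pixels), "xyz" and "rotation" of the camera in the world. Camera axes: x right, y down, z forward; pixel columns grow to the right and rows downward; lengths in m; the calibration is good to about 2 mm. A picture is of the moment at which its call begins: read the wrist's pose just before it. camera_params takes no time and is no camera call; for the wrist camera it gives the pose at the moment of the call.
- workorder.close_job(): hands the job in; it is judged then, once.
The state is a dict: "time_s": time; "joint_pos": joint angles; "dq": joint speeds; "joint_efforts": joint torques, N m; "position": TCP position; "orientation": TCP orientation; "wrist_force": force on the tool from outside, world axes, zero at the start; "torque": the same for the moment, N m; "width": finger opening in m; "gripper_force": force on a finger pad.
Only numpy, scipy, OpenCV 4.12 (cv2) and the standard library are available. Lean on these libraries where they do the work, as an engineer would, in place of code of your own. Each camera call takes 0.05 s, during which the arm holds its last target. There are 200 camera calls.

### The job

The clip-top jar that was left open is a customer's order: swing its lid fully shut with your fingertips, then ring the near counter bell by pressing its plunger right down and letting go, and then point straight down at the middle of that same jar's lid, close above it without touching, for at least three seconds, so that the customer sees which jar is theirs. Finish still pointing there. Only push and press: do not pick up, tip or shove the jar or the bell, and leave everything else on the counter as it stands.

Things in the scene. Friction and masses are not known exactly. Their poses are not given: they have to be found in the camera images.
- order_jar: the order: the one glass preserving jar of three alike whose lid stands open. 143 mm high when shut, 96 mm across (101 along x with its wires), about 0.75 kg, loose. Origin: centre of its underside; x axis: from its front to the lid's hinge at the back (away from the robot, within 0.35 rad), z up. Pushed sideways near its top with 1.3 N or more it tips
- order_jar_lid (a joint): lid hinge of the open jar, rad: 0 = shut, seated on the rim; 1.92 = the stop, leaning 20 degrees back past upright. Starts at 1.75 to 1.9. Slightly stiff (0.02 N m, about 0.3 N at the free edge): the lid stays where it is left while steeper than some 45 degrees and sinks slowly below that; follow it down and press it home
- lid_hinge (a point): the middle of the lid's hinge line, at the back of the open jar, 50 mm behind the jar's axis and 128 mm above its underside. Fixed to the jar; its axes are the jar's: the hinge line is y
- lid_top (a point): centre of the lid's outer (top) face. Moves with the lid; its z axis is that face's outward normal (up when shut, backward when open). Shut, it lies 140 mm above the jar's underside, 3 mm behind the jar's axis. The lid is a disc 86 mm across, 9 mm thick; thin clip wires stand 3 mm higher
- lid_edge (a point): the free edge of the lid, farthest from the hinge, 90 mm from the hinge line, in the middle of the lid's thickness. Moves with the lid
- bell: white domed counter bell on a dark foot, the near one, on the tiles before the citrus press (another, far down the counter, is not meant), 81 mm across and 64 mm high with its plunger, 0.18 kg, loose. Origin: centre of its underside, z up
- bell_plunger (a joint): travel of the bell's plunger, m: 0 = up, 0.005 = right down; it springs back (2 N to start it, 5 N right down). The bell rings at 3.5 mm
- bell_top (a point): the centre of the plunger's top, 64 mm above the counter when up; the plunger is a button 15 mm across on the top of the dome and moves straight down
- second_jar: bystander: a shut jar like the order, 101 x 96 x 143 mm, loose. Origin: centre of its underside
- third_jar: bystander: another shut jar like the order, 101 x 96 x 143 mm, loose. Origin: centre of its underside
- price_card: bystander: small card in a slotted wooden block in front of the jars, 23 x 75 x 62 mm, loose. Origin: centre of its underside
- stamp: bystander: wooden rubber stamp standing on its foot, 30 x 62 x 72 mm, loose. Origin: centre of its underside
- tumbler: bystander: clear glass tumbler behind the jars, 80 mm across, 91 mm high, loose. Origin: centre of its underside
- mug: bystander: mug with a handle behind the jars, 80 x 113 x 91 mm, loose. Origin: centre of its underside
- citrus_press: fixed equipment, never moves: cast citrus press behind the bell, 536 mm high to the top of its upright lever; keep wrist and gripper clear of it. Origin: middle of its base, on the counter. Seen from the robot it reaches 90 mm nearer and farther than its origin, 120 mm to the left and 120 mm to the right

How it is judged:
By the outcome, as a careful person would: the job done as asked, in the order asked, and still so for the second after the job is handed in, with the robot touching nothing.
It also fails if it takes over 72 s, if anything falls off the work surface, if the arm or the gripper's body presses on something with over 40 N, if the wrist force passes 120 N, or if a joint passes its speed limit or range.

## Working session

There is one attempt and no reset: what is moved stays moved. The work goes in short steps, Python scripts to look and compute and a shell command to move; the robot and the scene stay as the last step left them, time stands still between calls to the robot, and variables do not carry over. Pictures are saved under pics/ and viewed, at most 10 in all, crops included, and the job is handed in when it is done.

```bash
mkdir -p pics
cat > h.py <<'E'
import numpy as np, cv2, json
from cell import robot, vision, workorder
def P(name):
    p=vision.camera_params(name); return p
def ray(p,u,v):
    R=np.array(p["rotation"]).reshape(3,3); d=R@np.array([(u-p["cx"])/p["fx"],(v-p["cy"])/p["fy"],1]); return np.array(p["xyz"]),d/np.linalg.norm(d)
def atz(p,u,v,z):
    c,d=ray(p,u,v); return c+d*(z-c[2])/d[2]
def proj(p,X):
    R=np.array(p["rotation"]).reshape(3,3); q=R.T@(np.array(X)-np.array(p["xyz"])); return [p["fx"]*q[0]/q[2]+p["cx"],p["fy"]*q[1]/q[2]+p["cy"]]
def tri(obs):
    A=np.zeros((3,3));b=np.zeros(3)
    for p,u,v in obs:
        c,d=ray(p,u,v);M=np.eye(3)-np.outer(d,d);A+=M;b+=M@c
    return np.linalg.solve(A,b)
E
python3 - <<'E'
from h import *
for n in ["scene","side"]:
    cv2.imwrite(f"pics/{n}0.png",cv2.resize(vision.get_image(n)[:,:,::-1],(800,600),interpolation=cv2.INTER_CUBIC))
    print(n,P(n))
s=robot.sense();print(s["position"],s["orientation"],s["time_s"],s["width"])
from scipy.spatial.transform import Rotation as R
q=s["orientation"];print(R.from_quat([q[1],q[2],q[3],q[0]]).as_matrix().round(3))
E
```

```text
scene {'fx': 438.350421244335, 'fy': 438.350421244335, 'cx': 285.33507780970723, 'cy': 209.18106294143863, 'xyz': array([-0.26917507, -0.70819762,  0.66318648]), 'rotation': array([-0.4798709 ,  0.7730974 , -0.35528413,  0.21405028])}
side {'fx': 382.62551537013167, 'fy': 382.62551537013167, 'cx': 280.2637938674318, 'cy': 208.1655961040069, 'xyz': array([ 0.09081012, -0.86531668,  0.55692609]), 'rotation': array([-0.52935381,  0.81814685, -0.1902438 ,  0.11927941])}
[ 6.74642014e-01 -4.16963516e-05  2.49374330e-01] [-3.86698923e-04  7.07120566e-01  7.07092744e-01 -4.54625245e-04] 0.1 0.08528249999284125
[[ 0.     1.    -0.001]
 [ 1.    -0.    -0.   ]
 [-0.    -0.001 -1.   ]]
```

View pics/scene0.png

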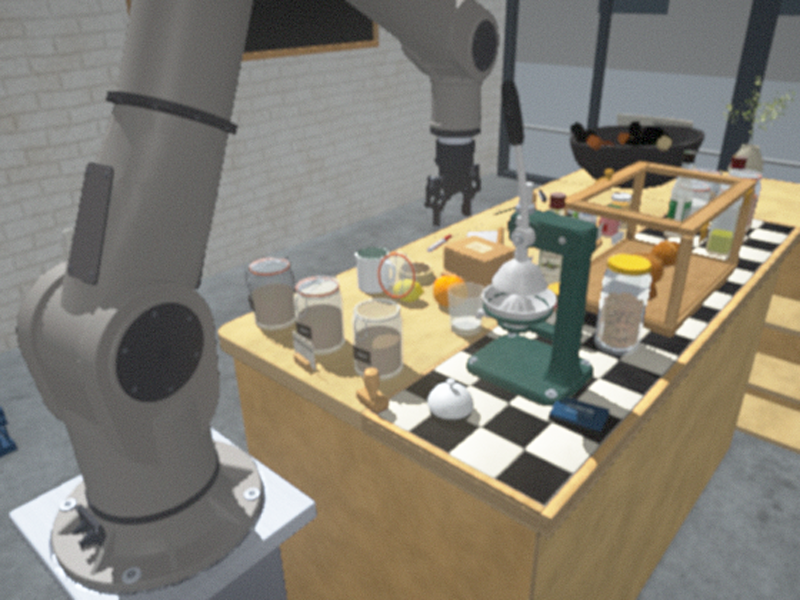

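View pics/side0.png

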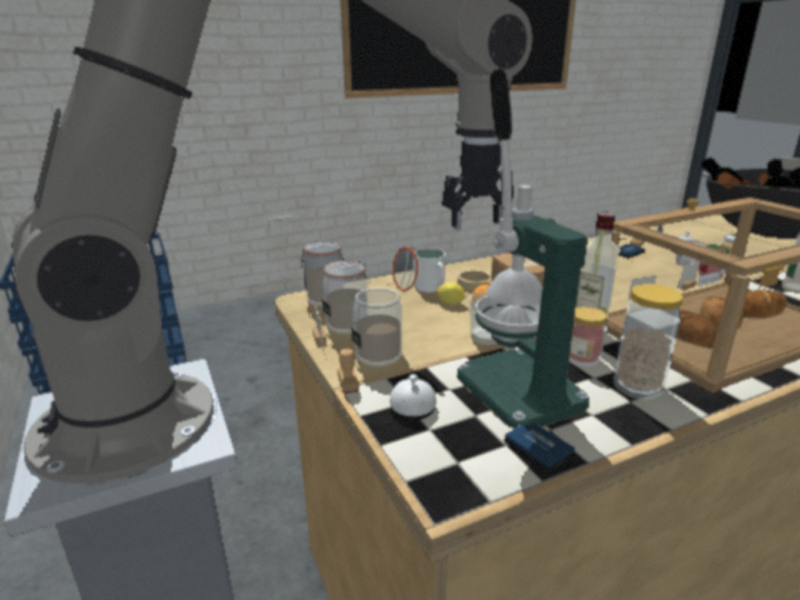

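The scene and side views show the open jar nearest the bell: rim around (378,310), lid standing at (398,277), bell at (450,400) in the scene view. I'll enlarge both.

```bash
sed -i 's/^def ray/from scipy.spatial.transform import Rotation as Ro\ndef ray/; s/    p=vision.camera_params(name); return p/    p=dict(vision.camera_params(name)); q=p["rotation"]; p["rotation"]=Ro.from_quat([q[1],q[2],q[3],q[0]]).as_matrix(); return p/' h.py; sed -i '/^from scipy/d; 1a from scipy.spatial.transform import Rotation as Ro' h.py
python3 - <<'E'
from h import *
for n,(u,v) in {"scene":(235,170),"side":(235,165)}.items():
    im=vision.get_image(n)[:,:,::-1][v:v+130,u:u+110]
    cv2.imwrite(f"pics/{n}1.png",cv2.resize(im,None,fx=4.6,fy=4.6,interpolation=cv2.INTER_CUBIC))
E
```

```text
(no output)
```

View pics/scene1.png

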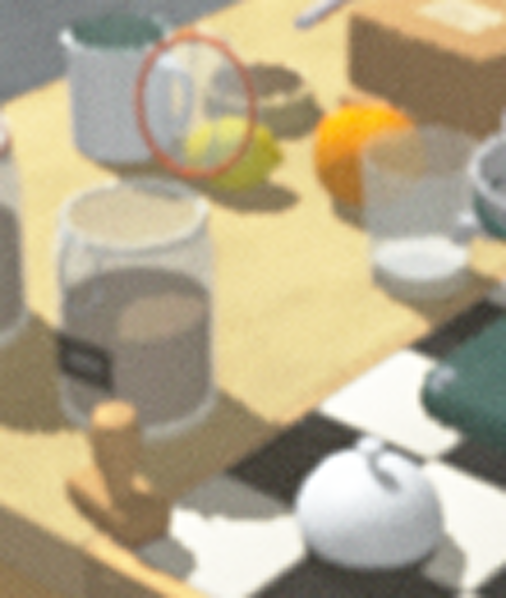

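View pics/side1.png

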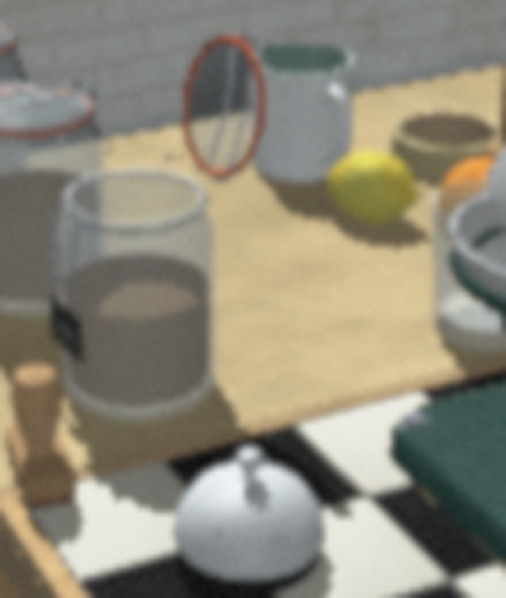

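Run:
```python
from h import *
ps,pd=P("scene"),P("side"); k=4.6
S=lambda a,b:(ps,235+a/k,170+b/k)
D=lambda a,b:(pd,235+a/k,165+b/k)
for n,a,b in [("rim",(137,215),(137,200)),("rimL",(60,222),(60,203)),("ringc",(196,106),(224,106)),("ringtop",(191,35),(228,36)),("ringbot",(200,178),(221,177)),("plunger",(372,443),(250,451)),("stamp",(114,412),(37,372))]:
    X=tri([S(*a),D(*b)]); print(n,X.round(4),(np.array(proj(ps,X))-S(*a)[1:]).round(2))
    print("   atz", [atz(*S(*a),z)[:2].round(4) for z in (.064,.13)],[atz(*D(*b),z)[:2].round(4) for z in (.064,.13)])
```

```text
rim [0.4672 0.0108 0.1267] [-0.    0.02]
   atz [array([0.5534, 0.095 ]), array([0.4628, 0.0065])] [array([0.522 , 0.1385]), array([0.4643, 0.0041])]
rimL [0.428  0.0341 0.1267] [-0.02  1.2 ]
   atz [array([0.5148, 0.1261]), array([0.4284, 0.0342])] [array([0.4733, 0.1575]), array([0.4221, 0.0205])]
ringc [0.5293 0.0199 0.1718] [ 0.01 -0.22]
   atz [array([0.7032, 0.1785]), array([0.5961, 0.0809])] [array([0.6532, 0.2694]), array([0.5779, 0.1175])]
ringtop [0.537  0.0297 0.2119] [ 0.02 -0.23]
   atz [array([0.7996, 0.2702]), array([0.6818, 0.1624])] [array([0.7296, 0.4157]), array([0.6441, 0.2442])]
ringbot [0.5235 0.0125 0.1292] [ 0.01 -0.24]
   atz [array([0.619 , 0.0994]), array([0.5211, 0.0104])] [array([0.5904, 0.1478]), array([0.5235, 0.0122])]
plunger [ 0.4465 -0.1764  0.0632] [-0.01 -0.36]
   atz [array([ 0.4443, -0.1781]), array([ 0.3657, -0.2365])] [array([ 0.4468, -0.1762]), array([ 0.3991, -0.2685])]
stamp [ 0.375  -0.0567  0.0674] [-0.   -0.17]
   atz [array([ 0.3782, -0.0536]), array([ 0.3068, -0.1257])] [array([ 0.3774, -0.0504]), array([ 0.339 , -0.1595])]
```

Run:
```python
from h import *
from scipy.optimize import least_squares
ps,pd=P("scene"),P("side"); k=4.6
# extremes: uL,uR,vT,vB (crop px, outer edge)
ob={"ring":[(135,258,32,181),(182,267,34,179)],"rim":[(57,212,180,253),(57,212,167,234)]}
off=[(235,170),(235,165)]
t=np.linspace(0,2*np.pi,180)
def model(q):
    x,y,w,th,rg,rr,zr,*_=q
    a=np.array([np.cos(w),np.sin(w),0]);b=np.array([-np.sin(w),np.cos(w),0]);Z=np.array([0,0,1.])
    H=np.array([x,y,.128])+.05*a
    e=-np.cos(th)*a+np.sin(th)*Z; n=np.sin(th)*a+np.cos(th)*Z
    C=H+.047*e+.0025*n
    ring=C+rg*(np.cos(t)[:,None]*e+np.sin(t)[:,None]*b)
    rim=np.array([x,y,zr])+rr*(np.cos(t)[:,None]*a+np.sin(t)[:,None]*b)
    return {"ring":ring,"rim":rim},H,C,e,n
def res(q):
    m=model(q)[0];r=[]
    for key in m:
        for i,p in enumerate((ps,pd)):
            uv=np.array([proj(p,X) for X in m[key]])
            ex=[uv[:,0].min(),uv[:,0].max(),uv[:,1].min(),uv[:,1].max()]
            o=ob[key][i]; du,dv=off[i]
            r+=[ex[0]-du-o[0]/k,ex[1]-du-o[1]/k,ex[2]-dv-o[2]/k,ex[3]-dv-o[3]/k]
    r+=[(q[4]-.0425)/.001,(q[5]-.044)/.002,(q[6]-.129)/.002]
    return r
s=least_squares(res,[.465,.005,.1,1.8,.043,.045,.13])
print(s.x.round(4),np.round(s.fun,2));_,H,C,e,n=model(s.x)
J=np.linalg.inv(s.jac.T@s.jac);print("sd/px",np.sqrt(np.diag(J)).round(4))
print("H",H.round(4),"C",C.round(4),"edge",(H+.09*e+.0065*n).round(4))
```

```text
[0.4639 0.0088 0.1397 1.819  0.0429 0.0449 0.1287] [ 0.26  0.2   0.07 -0.72 -0.27 -0.1   0.26 -0.12 -0.02  0.42 -0.02 -0.07
  0.03 -0.62  0.45 -0.52  0.41  0.46 -0.13]
sd/px [0.0018 0.0025 0.0382 0.0642 0.0008 0.001  0.0015]
H [0.5134 0.0158 0.128 ] C [0.5272 0.0177 0.1729] edge [0.5415 0.0197 0.2136]
```

Jar at about (0.464, 0.009), yaw 0.14, lid at about 1.82 rad. The plan is to shut the fingers, turn to the jar's axes and go behind the lid.

```bash
python3 -m pendant '[{"hand":-1,"x":0,"y":0,"z":0,"spin":-8},{"hand":-1,"x":10,"y":-20,"z":0,"spin":0},{"hand":-1,"x":10,"y":-20,"z":0,"spin":0},{"hand":-1,"x":10,"y":-20,"z":0,"spin":0},{"hand":-1,"x":8,"y":-22,"z":0,"spin":0},{"hand":-1,"x":0,"y":0,"z":15,"spin":0},{"hand":-1,"x":0,"y":0,"z":15,"spin":0},{"hand":-1,"x":0,"y":0,"z":15,"spin":0}]' 30
python3 - <<'E'
from h import *
s=robot.sense();print(s["position"],s["wrist_force"],s["width"],s["time_s"])
d=s["position"]-np.array([.464,.009,0]);print("s,b",d[0]*.990+d[1]*.139,-d[0]*.139+d[1]*.990)
im=np.hstack([vision.get_image("side")[120:270,230:380],vision.get_image("wrist")[::2,::2][:150,:250]]) if 0 else vision.get_image("side")[100:250,240:400]
cv2.imwrite("pics/s2.png",cv2.resize(im[:,:,::-1],None,fx=4,fy=4,interpolation=cv2.INTER_CUBIC))
p=P("side");print([[round(c) for c in (np.array(proj(p,s["position"]+np.array([0,0,-.019])))-[240,100])*4]])
E
```

```text
time_s: 1.2
position: [0.5887, 0.026, 0.2034]
orientation: [-0.0, 0.656, 0.755, -0.0]
wrist_force: [0.1, -0.4, -0.1]
width: 0.0002
gripper_force: 0.0
[0.58869092 0.02598088 0.20340171] [ 0.12298678 -0.41075928 -0.08197304] 0.0001902284584877331 1.2
s,b 0.12580435189147082 -0.0005209641741268194
[[246, 320]]
```

View pics/s2.png

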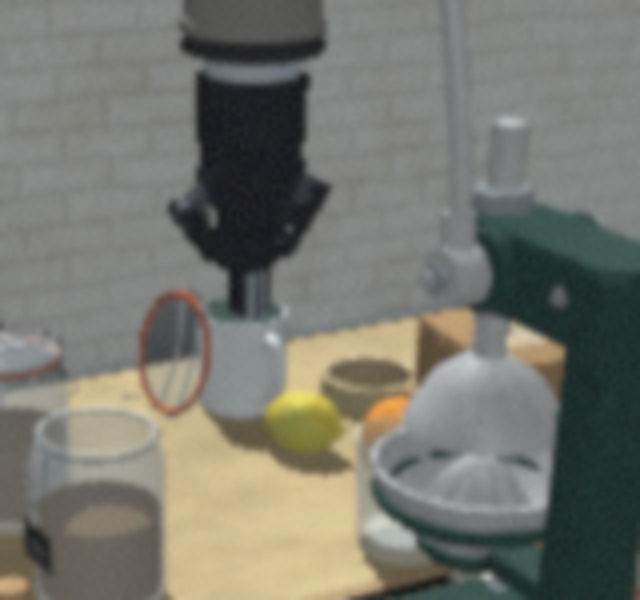

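The fingertip is cleanly behind the lid at (246,315), clear of the mug. I'll swing the lid up past upright.

```bash
python3 -m pendant '[{"hand":-1,"x":0,"y":-6,"z":-2,"spin":0},{"hand":-1,"x":0,"y":-6,"z":-2,"spin":0},{"hand":-1,"x":0,"y":-6,"z":-2,"spin":0},{"hand":-1,"x":0,"y":-6,"z":-2,"spin":0},{"hand":-1,"x":0,"y":-6,"z":-2,"spin":0},{"hand":-1,"x":0,"y":-6,"z":-2,"spin":0},{"hand":-1,"x":0,"y":-6,"z":-2,"spin":0},{"hand":-1,"x":0,"y":-6,"z":-2,"spin":0}]'
python3 -m pendant '[{"hand":-1,"x":0,"y":-6.5,"z":0,"spin":0},{"hand":-1,"x":0,"y":-6.5,"z":0,"spin":0},{"hand":-1,"x":0,"y":-6.5,"z":0,"spin":0},{"hand":-1,"x":0,"y":-6.5,"z":0,"spin":0},{"hand":-1,"x":0,"y":-6,"z":2,"spin":0},{"hand":-1,"x":0,"y":-6,"z":2,"spin":0},{"hand":-1,"x":0,"y":-6,"z":2.5,"spin":0},{"hand":-1,"x":0,"y":-6,"z":2.5,"spin":0}]'
python3 - <<'E'
from h import *
im=vision.get_image("side")[100:250,240:400]
cv2.imwrite("pics/s3.png",cv2.resize(im[:,:,::-1],None,fx=4,fy=4,interpolation=cv2.INTER_CUBIC))
E
```

```text
time_s: 2.25
position: [0.5405, 0.0195, 0.2211]
orientation: [-0.0, 0.656, 0.755, -0.0]
wrist_force: [2.0, -0.3, 0.2]
width: -0.0
gripper_force: 0.2
time_s: 3.25
position: [0.491, 0.0125, 0.2118]
orientation: [-0.0, 0.656, 0.755, -0.0]
wrist_force: [0.4, -0.4, -0.1]
width: 0.0
gripper_force: 0.1
```

View pics/s3.png

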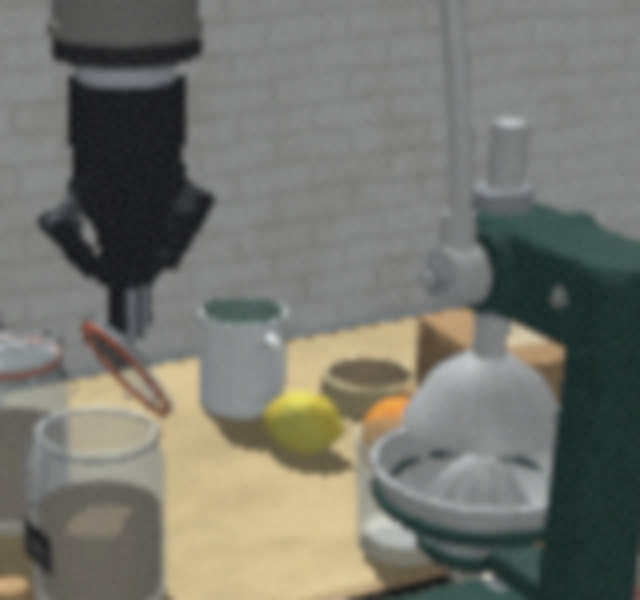

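The lid is now at about 50°, following the fingertip, and the jar has not moved. I'll follow it down.

```bash
python3 -m pendant '[{"hand":-1,"x":0,"y":-5,"z":4,"spin":0},{"hand":-1,"x":0,"y":-5,"z":4.5,"spin":0},{"hand":-1,"x":0,"y":-5,"z":4.5,"spin":0},{"hand":-1,"x":0,"y":-5,"z":4.5,"spin":0},{"hand":-1,"x":0,"y":-3,"z":4,"spin":0},{"hand":-1,"x":0,"y":-3,"z":4,"spin":0},{"hand":-1,"x":0,"y":-2.5,"z":4,"spin":0},{"hand":-1,"x":0,"y":-2.5,"z":4,"spin":0}]'
python3 -m pendant '[{"hand":-1,"x":0,"y":-3,"z":2,"spin":0},{"hand":-1,"x":0,"y":-3,"z":2,"spin":0},{"hand":-1,"x":0,"y":-3,"z":2,"spin":0},{"hand":-1,"x":0,"y":-2,"z":2,"spin":0},{"hand":-1,"x":0,"y":-1,"z":2,"spin":0},{"hand":-1,"x":0,"y":0,"z":2,"spin":0},{"hand":-1,"x":0,"y":0,"z":1,"spin":0},{"hand":-1,"x":0,"y":0,"z":1,"spin":0}]'
```

```text
time_s: 4.3
position: [0.4606, 0.0083, 0.1783]
orientation: [-0.0, 0.656, 0.755, 0.0]
wrist_force: [-0.3, -0.4, -0.2]
width: -0.0003
gripper_force: 0.0
time_s: 5.3
position: [0.4489, 0.0066, 0.1644]
orientation: [-0.0, 0.656, 0.755, -0.0]
wrist_force: [-0.4, 0.6, -0.4]
width: 0.0003
gripper_force: 0.0
```

```bash
python3 -m pendant '[{"hand":-1,"x":0,"y":0,"z":1,"spin":0},{"hand":-1,"x":0,"y":0,"z":0.5,"spin":0},{"hand":-1,"x":0,"y":0,"z":0.5,"spin":0},{"hand":-1,"x":0,"y":0,"z":0.5,"spin":0},{"hand":-1,"x":0,"y":0,"z":0.5,"spin":0},{"hand":-1,"x":0,"y":0,"z":0.5,"spin":0},{"hand":-1,"x":0,"y":0,"z":0,"spin":0},{"hand":-1,"x":0,"y":0,"z":0,"spin":0}]'
python3 -m pendant '[{"hand":-1,"x":0,"y":0,"z":0.5,"spin":0},{"hand":-1,"x":0,"y":0,"z":0.5,"spin":0},{"hand":-1,"x":0,"y":0,"z":0,"spin":0},{"hand":-1,"x":0,"y":0,"z":0,"spin":0},{"hand":-1,"x":0,"y":0,"z":0,"spin":0},{"hand":-1,"x":0,"y":0,"z":0,"spin":0},{"hand":-1,"x":0,"y":0,"z":0,"spin":0},{"hand":-1,"x":0,"y":0,"z":0,"spin":0}]'
```

```text
time_s: 6.3
position: [0.4489, 0.0066, 0.161]
orientation: [-0.0, 0.656, 0.755, -0.0]
wrist_force: [-0.3, -0.0, 0.2]
width: 0.0001
gripper_force: 0.0
time_s: 7.3
position: [0.4488, 0.0066, 0.16]
orientation: [-0.0, 0.656, 0.755, -0.0]
wrist_force: [0.4, -0.2, 0.6]
width: -0.0002
gripper_force: 0.0
```

```bash
python3 -m pendant '[{"hand":-1,"x":0,"y":0,"z":0.5,"spin":0},{"hand":-1,"x":0,"y":0,"z":0.5,"spin":0},{"hand":-1,"x":0,"y":0,"z":0.5,"spin":0},{"hand":-1,"x":0,"y":0,"z":0.5,"spin":0},{"hand":-1,"x":0,"y":0,"z":0,"spin":0},{"hand":-1,"x":0,"y":0,"z":0,"spin":0},{"hand":-1,"x":0,"y":0,"z":0,"spin":0},{"hand":-1,"x":0,"y":0,"z":0,"spin":0}]'
```

```text
time_s: 8.3
position: [0.4489, 0.0066, 0.1585]
orientation: [0.0, 0.656, 0.755, 0.0]
wrist_force: [-3.8, -0.4, 13.2]
width: -0.0003
gripper_force: 6.6
```

Seated with 13 N at a tip height of 139.5 mm. I'll lift off and look.

```bash
python3 -m pendant '[{"hand":-1,"x":0,"y":0,"z":-2,"spin":0},{"hand":-1,"x":0,"y":0,"z":-6,"spin":0},{"hand":-1,"x":0,"y":0,"z":-12,"spin":0},{"hand":-1,"x":0,"y":0,"z":-15,"spin":0},{"hand":-1,"x":0,"y":0,"z":-15,"spin":0},{"hand":-1,"x":0,"y":0,"z":-15,"spin":0},{"hand":-1,"x":0,"y":0,"z":-15,"spin":0},{"hand":-1,"x":0,"y":0,"z":0,"spin":0}]'
python3 - <<'E'
from h import *
a=vision.get_image("scene")[165:295,235:335]; b=vision.get_image("side")[160:290,235:335]
cv2.imwrite("pics/s4.png",cv2.resize(np.hstack([a,b])[:,:,::-1],None,fx=4,fy=4,interpolation=cv2.INTER_CUBIC))
print(atz(P("scene"),470*.7,362*.7,0.01),atz(P("side"),460*.7,378*.7,0.01),tri([(P("scene"),519*.7,262*.7),(P("side"),517*.7,265*.7)]))
E
```

```text
time_s: 9.3
position: [0.4494, 0.0067, 0.2392]
orientation: [0.001, 0.656, 0.755, 0.001]
wrist_force: [0.3, 0.9, -0.2]
width: 0.0002
gripper_force: 0.0
[ 0.58225565 -0.11955317  0.01      ] [ 0.55877436 -0.14551058  0.01      ] [ 0.63981813 -0.17750923  0.22270932]
```

View pics/s4.png

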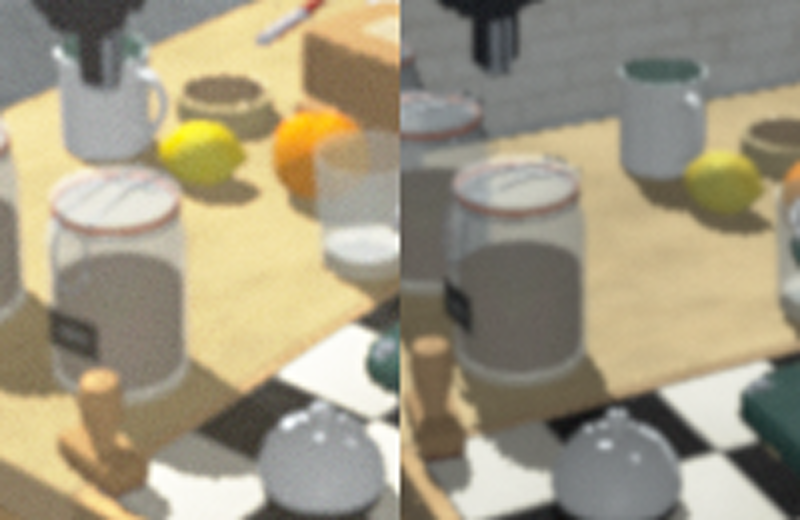

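The lid is flat on the rim in both views. I'll move above the bell.

```bash
python3 -m pendant '[{"hand":-1,"x":-15,"y":-2,"z":0,"spin":0},{"hand":-1,"x":-27,"y":-4,"z":0,"spin":0},{"hand":-1,"x":-30,"y":-5,"z":0,"spin":0},{"hand":-1,"x":-30,"y":-5,"z":0,"spin":0},{"hand":-1,"x":-30,"y":-5,"z":0,"spin":0},{"hand":-1,"x":-28,"y":-4,"z":0,"spin":0},{"hand":-1,"x":-21,"y":-4,"z":0,"spin":0},{"hand":-1,"x":0,"y":0,"z":0,"spin":0}]'
python3 -m pendant '[{"hand":-1,"x":0,"y":0,"z":15,"spin":0},{"hand":-1,"x":0,"y":0,"z":20,"spin":0},{"hand":-1,"x":0,"y":0,"z":20,"spin":0},{"hand":-1,"x":0,"y":0,"z":20,"spin":0},{"hand":-1,"x":0,"y":0,"z":20,"spin":0},{"hand":-1,"x":0,"y":0,"z":15,"spin":0},{"hand":-1,"x":0,"y":0,"z":5,"spin":0},{"hand":-1,"x":0,"y":0,"z":0,"spin":0}]'
python3 - <<'E'
from h import *
a=vision.get_image("scene")[190:290,265:365]; b=vision.get_image("side")[190:290,240:340]
cv2.imwrite("pics/s5.png",cv2.resize(np.hstack([a,b])[:,:,::-1],None,fx=4,fy=4,interpolation=cv2.INTER_CUBIC))
ps,pd=P("scene"),P("side")
print("lid",tri([(ps,263.75,215.25),(pd,264.25,206.5)]),atz(ps,263.75,215.25,.133),atz(pd,264.25,206.5,.133))
print("plunger",tri([(ps,315.7,266.9),(pd,289.3,263.4)]))
t=robot.sense()["position"]+[0,0,-.019];print("tip",np.round((np.array(proj(ps,t))-[265,190])*4),np.round((np.array(proj(pd,t))-[240,190])*4)+[400,0])
E
```

```text
time_s: 10.4
position: [0.4444, -0.1789, 0.2374]
orientation: [-0.0, 0.657, 0.754, -0.001]
wrist_force: [0.7, -0.5, -0.5]
width: -0.0001
gripper_force: 0.0
time_s: 11.4
position: [0.4453, -0.1766, 0.1229]
orientation: [-0.0, 0.656, 0.755, -0.0]
wrist_force: [0.1, -0.5, 0.5]
width: 0.0001
gripper_force: 0.0
lid [0.46708984 0.01430948 0.13068164] [0.46306114 0.01041113 0.133     ] [0.46563989 0.01059999 0.133     ]
plunger [ 0.44655913 -0.17586383  0.06154625]
tip [204. 247.] [596. 234.]
```

View pics/s5.png

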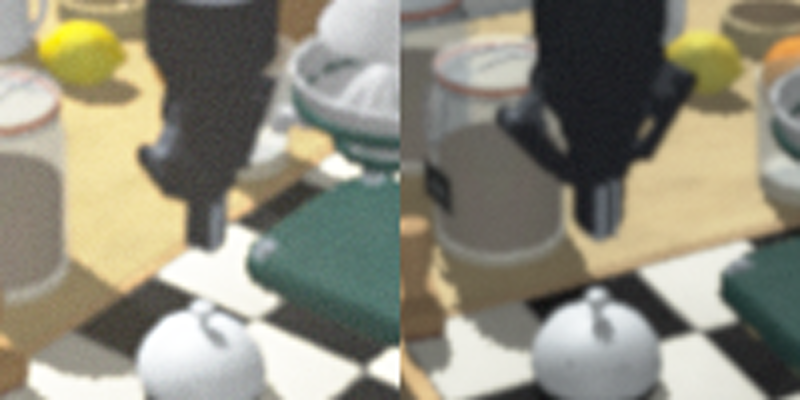

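The fingertip (204,247) is right above the plunger (203,303). I'll descend and press.

```bash
python3 -m pendant '[{"hand":-1,"x":0,"y":0,"z":10,"spin":0},{"hand":-1,"x":0,"y":0,"z":12,"spin":0},{"hand":-1,"x":0,"y":0,"z":10,"spin":0},{"hand":-1,"x":0,"y":0,"z":4,"spin":0},{"hand":-1,"x":0,"y":0,"z":2,"spin":0},{"hand":-1,"x":0,"y":0,"z":1,"spin":0},{"hand":-1,"x":0,"y":0,"z":1,"spin":0},{"hand":-1,"x":0,"y":0,"z":1,"spin":0}]'
python3 -m pendant '[{"hand":-1,"x":0,"y":0,"z":1,"spin":0},{"hand":-1,"x":0,"y":0,"z":1,"spin":0},{"hand":-1,"x":0,"y":0,"z":0.5,"spin":0},{"hand":-1,"x":0,"y":0,"z":0.5,"spin":0},{"hand":-1,"x":0,"y":0,"z":0.5,"spin":0},{"hand":-1,"x":0,"y":0,"z":0,"spin":0},{"hand":-1,"x":0,"y":0,"z":0,"spin":0},{"hand":-1,"x":0,"y":0,"z":0,"spin":0}]'
```

```text
time_s: 12.5
position: [0.4455, -0.1767, 0.0822]
orientation: [0.0, 0.656, 0.755, 0.0]
wrist_force: [-1.1, 0.2, 3.4]
width: 0.0001
gripper_force: 1.4
time_s: 13.5
position: [0.4454, -0.1767, 0.0786]
orientation: [0.0, 0.656, 0.755, 0.0]
wrist_force: [-1.0, 0.2, 7.8]
width: -0.0001
gripper_force: 3.5
```

```bash
python3 -m pendant '[{"hand":-1,"x":0,"y":0,"z":0.5,"spin":0},{"hand":-1,"x":0,"y":0,"z":0,"spin":0},{"hand":-1,"x":0,"y":0,"z":0,"spin":0},{"hand":-1,"x":0,"y":0,"z":0,"spin":0},{"hand":-1,"x":0,"y":0,"z":0,"spin":0},{"hand":-1,"x":0,"y":0,"z":0,"spin":0},{"hand":-1,"x":0,"y":0,"z":0,"spin":0},{"hand":-1,"x":0,"y":0,"z":0,"spin":0}]'
python3 -m pendant '[{"hand":-1,"x":0,"y":0,"z":-2,"spin":0},{"hand":-1,"x":0,"y":0,"z":-4,"spin":0},{"hand":-1,"x":0,"y":0,"z":-8,"spin":0},{"hand":-1,"x":0,"y":0,"z":-20,"spin":0},{"hand":-1,"x":0,"y":0,"z":-28,"spin":0},{"hand":-1,"x":0,"y":0,"z":-30,"spin":0},{"hand":-1,"x":0,"y":0,"z":-30,"spin":0},{"hand":-1,"x":0,"y":0,"z":-10,"spin":0}]'
```

```text
time_s: 14.5
position: [0.4455, -0.1768, 0.0785]
orientation: [0.0, 0.656, 0.755, 0.0]
wrist_force: [-2.4, 1.3, 16.2]
width: 0.0003
gripper_force: 8.4
time_s: 15.5
position: [0.4457, -0.1768, 0.2118]
orientation: [0.001, 0.656, 0.755, 0.001]
wrist_force: [0.7, -0.2, -0.5]
width: -0.0002
gripper_force: 0.0
```

Bottomed at 16 N, then released. Now back over the lid's centre.

```bash
python3 -m pendant '[{"hand":-1,"x":15,"y":4,"z":0,"spin":0},{"hand":-1,"x":27,"y":7,"z":0,"spin":0},{"hand":-1,"x":30,"y":8,"z":0,"spin":0},{"hand":-1,"x":30,"y":8,"z":0,"spin":0},{"hand":-1,"x":30,"y":8,"z":0,"spin":0},{"hand":-1,"x":28,"y":7,"z":0,"spin":0},{"hand":-1,"x":22,"y":4,"z":0,"spin":0},{"hand":-1,"x":0,"y":0,"z":0,"spin":0}]'
python3 -m pendant '[{"hand":-1,"x":0,"y":0,"z":10,"spin":0},{"hand":-1,"x":0,"y":0,"z":10,"spin":0},{"hand":-1,"x":0,"y":0,"z":8,"spin":0},{"hand":-1,"x":0,"y":0,"z":6,"spin":0},{"hand":-1,"x":0,"y":0,"z":4,"spin":0},{"hand":-1,"x":0,"y":0,"z":2,"spin":0},{"hand":-1,"x":0,"y":0,"z":0,"spin":0},{"hand":-1,"x":0,"y":0,"z":0,"spin":0}]'
python3 - <<'E'
from h import *
a=vision.get_image("scene")[165:295,235:335]; b=vision.get_image("side")[160:290,235:335]
cv2.imwrite("pics/s6.png",cv2.resize(np.hstack([a,b])[:,:,::-1],None,fx=4,fy=4,interpolation=cv2.INTER_CUBIC))
ps,pd=P("scene"),P("side")
t=robot.sense()["position"]+[0,0,-.019];print("tip",t,np.round((np.array(proj(ps,t))-[235,165])*4),np.round((np.array(proj(pd,t))-[235,160])*4)+[400,0])
E
```

```text
time_s: 16.5
position: [0.4648, 0.0122, 0.2088]
orientation: [-0.001, 0.655, 0.756, -0.001]
wrist_force: [-1.0, -0.5, 0.5]
width: -0.0005
gripper_force: 0.0
time_s: 17.5
position: [0.4657, 0.01, 0.1702]
orientation: [0.0, 0.656, 0.755, 0.0]
wrist_force: [0.3, 0.4, 0.6]
width: -0.0005
gripper_force: 0.0
tip [0.46563284 0.00996508 0.15119402] [117. 175.] [517. 162.]
```

View pics/s6.png

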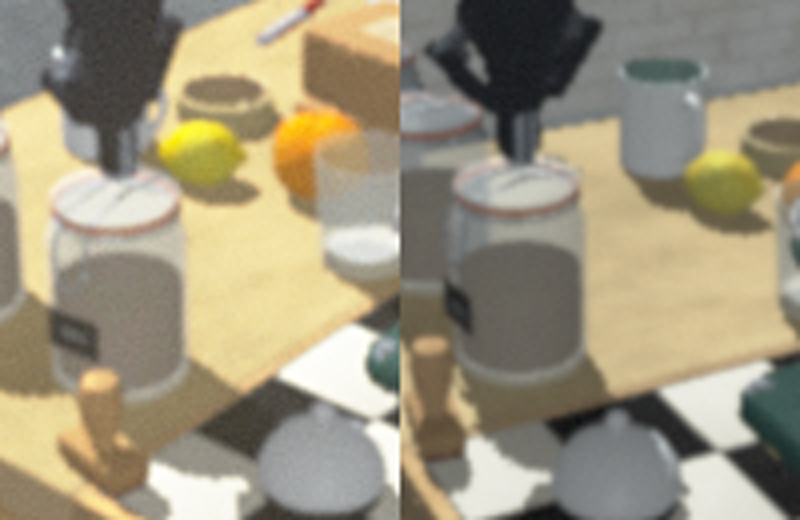

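The tip (117,175) is centred over the lid (115,198) about 11 mm up, with the jar and bell unmoved. I'll hold here and hand in.

```bash
Z() { :; }
python3 -m pendant '[{"hand":-1,"x":0,"y":0,"z":0,"spin":0},{"hand":-1,"x":0,"y":0,"z":0,"spin":0},{"hand":-1,"x":0,"y":0,"z":0,"spin":0},{"hand":-1,"x":0,"y":0,"z":0,"spin":0},{"hand":-1,"x":0,"y":0,"z":0,"spin":0},{"hand":-1,"x":0,"y":0,"z":0,"spin":0},{"hand":-1,"x":0,"y":0,"z":0,"spin":0},{"hand":-1,"x":0,"y":0,"z":0,"spin":0}]'
python3 -m pendant '[{"hand":-1,"x":0,"y":0,"z":0,"spin":0},{"hand":-1,"x":0,"y":0,"z":0,"spin":0},{"hand":-1,"x":0,"y":0,"z":0,"spin":0},{"hand":-1,"x":0,"y":0,"z":0,"spin":0},{"hand":-1,"x":0,"y":0,"z":0,"spin":0},{"hand":-1,"x":0,"y":0,"z":0,"spin":0},{"hand":-1,"x":0,"y":0,"z":0,"spin":0},{"hand":-1,"x":0,"y":0,"z":0,"spin":0}]'
python3 -m pendant '[{"hand":-1,"x":0,"y":0,"z":0,"spin":0},{"hand":-1,"x":0,"y":0,"z":0,"spin":0},{"hand":-1,"x":0,"y":0,"z":0,"spin":0},{"hand":-1,"x":0,"y":0,"z":0,"spin":0},{"hand":-1,"x":0,"y":0,"z":0,"spin":0},{"hand":-1,"x":0,"y":0,"z":0,"spin":0},{"hand":-1,"x":0,"y":0,"z":0,"spin":0},{"hand":-1,"x":0,"y":0,"z":0,"spin":0}]'
python3 -m pendant '[{"hand":-1,"x":0,"y":0,"z":0,"spin":0},{"hand":-1,"x":0,"y":0,"z":0,"spin":0},{"hand":-1,"x":0,"y":0,"z":0,"spin":0},{"hand":-1,"x":0,"y":0,"z":0,"spin":0},{"hand":-1,"x":0,"y":0,"z":0,"spin":0},{"hand":-1,"x":0,"y":0,"z":0,"spin":0},{"hand":-1,"x":0,"y":0,"z":0,"spin":0},{"hand":-1,"x":0,"y":0,"z":0,"spin":0}]'
python3 -c "from cell import workorder; print(workorder.close_job())"
```

```text
time_s: 18.6
position: [0.4655, 0.0099, 0.17]
orientation: [-0.0, 0.656, 0.755, 0.0]
wrist_force: [-0.4, 0.7, -0.4]
width: -0.0
gripper_force: 0.0
time_s: 19.6
position: [0.4655, 0.01, 0.17]
orientation: [-0.0, 0.656, 0.755, 0.0]
wrist_force: [-0.6, 0.2, -0.7]
width: 0.0006
gripper_force: 0.0
time_s: 20.6
position: [0.4655, 0.01, 0.17]
orientation: [-0.0, 0.656, 0.755, -0.0]
wrist_force: [0.7, 0.5, -0.1]
width: 0.0002
gripper_force: 0.0
time_s: 21.6
position: [0.4655, 0.0099, 0.17]
orientation: [-0.0, 0.656, 0.755, -0.0]
wrist_force: [-1.4, -0.8, 0.8]
width: 0.0
gripper_force: 0.0
the job is handed in; nothing more can be done
None
```

The job is handed in (no verdict was returned): the jar's lid is shut, the near bell's plunger was pressed right down and released, and the closed fingertips held about 11 mm above the middle of the lid for four seconds and are still there.

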